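Show both faces of a reed block to the inspection camera

TASK

Lift the longer of the two accordion reed blocks out of its wooden rest by the square stub on its top and, keeping it upright and level, hold it about 90 mm in front of the inspection camera's lens, centred on the lens and square to it, with the face on the foot-ledge side towards the lens, still for two seconds. Then turn it half round in the air so that the opposite face looks squarely into the lens from the same place, and finish there, still gripping it, level and steady in the air: do not put it down or let go. Do not touch the camera, and leave everything else where it lies.

Things in the scene. Friction and masses are not known exactly. Their poses are not given: they have to be found in the camera images.
- long_block: The longer reed block, a pine bar upright in its rest, about 0.22 kg. Origin: centre of the bar's underside; z up, y along its length. Foot 8 mm high; bar 28 mm wide (x), 130 long, to 48 mm above the origin, 5 wide reed plates on its -x face, 8 narrow on its +x face. On top, centred, the stub to grip either way: 22 mm square, 48 to 82 mm above the origin. Foot ledge on the -x side.
- block_mid (a point): The middle of the long reed block's bar, 28 mm above its origin: the point to centre on the lens. Axes as the block's.
- ledge_edge (a point): Middle of the outer edge of the long block's foot ledge: on the -x side only, the 8 mm high foot sticks out 12 mm beyond the bar and bears two small screws; on the +x side it is flush. The point is 26 mm from the block's centre plane, 4 mm above its underside. Axes as the block's.
- long_rest: Dark wooden rest fixed to the table, in which the long block stands; plate 62 by 156 mm, floor 12 mm above the table. Low lips (6 mm along the sides, 10 mm at the ends above the floor) surround the foot with 3 mm play. Origin on the table under the block's origin; axes as the block's. At the start the ledge faces roughly towards the robot.
- short_rest: The same kind of rest for the short block, plate 62 by 111 mm, fixed.
- short_block: The shorter reed block, same cross-section but 85 mm long, standing in its own rest, its top 94 mm above the table; leave it.
- station: The inspection camera on its post, fixed to the table; base plate 100 mm square, origin on the table near its middle, total height about 192 mm (rim of the ring light). It looks along its own -x axis, roughly towards the robot.
- lens (a point): Centre of the camera's lens face, 160 mm above the table, in a white ring light of 64 mm diameter. Axes as the station's: the camera looks level along -x, so the place to show the block is 90 mm from here along -x.
- button_a: Treble button, 19 mm across, 11 mm high plus a 3 mm stem, lying on the table. Bystander.
- button_b: A second such treble button. Bystander.
- corner_guard: Lacquered bellows corner guard, 55 by 55 by 41 mm. Bystander.
- coupler_slide: Chrome bass coupler slide, a flat bar 130 by 16 by 4 mm with a tab at one end. Bystander.
- spring_hook: Spring hook, about 130 mm long, 10 mm thick, lying flat. Bystander.
- screwdriver: Screwdriver lying on the table. Bystander.
Not all that is in view belongs to the job. Leave any pink look-alike of the long_block alone. Leave any green look-alike of the long_rest alone.

How it is judged (in metres and radians):
On the way, in this order (a step that is already met when the one before it is completed fails the run):
1. the long reed block is held clear of its rest (height (world z) of long_block above 0.05 m and contact force between long_block and the fingers above 1 N and contact force between long_block and long_rest below 0.1 N), for 0.2 s.
2. its ledge-side face is held still in front of the lens (x of block_mid in the frame of lens between -0.125 and -0.055 m and y of block_mid in the frame of lens between -0.025 and 0.025 m and z of block_mid in the frame of lens between -0.025 and 0.025 m and angle between the x axis of long_block and the x axis of lens, either way round below 0.2 rad and angle between long_block's own z axis and vertical below 0.12 rad and linear speed of long_block below 0.03 m/s and angular speed of long_block below 0.2 rad/s and contact force between long_block and the fingers above 1 N and contact force between long_block and long_rest below 0.1 N and contact force between long_block and short_rest below 0.1 N and contact force between long_block and station below 0.1 N and contact force between long_block and short_block below 0.1 N and x of lens in the frame of long_block below -0.04 m), for 1 s.
At the end, for the whole second after the job is handed in: Long block gripped, still, carried by nothing else, over 100 mm up, tilt under 0.12 rad; face opposite the ledge towards the lens, square within 0.2 rad, middle 55 to 125 mm before the lens, within 25 mm of its axis sideways and in height; other things within 20 mm of their places (x of block_mid in the frame of lens between -0.125 and -0.055 m and y of block_mid in the frame of lens between -0.025 and 0.025 m and z of block_mid in the frame of lens between -0.025 and 0.025 m and angle between the x axis of long_block and the x axis of lens, either way round below 0.2 rad and angle between long_block's own z axis and vertical below 0.12 rad and linear speed of long_block below 0.03 m/s and angular speed of long_block below 0.2 rad/s and contact force between long_block and the fingers above 1 N and contact force between long_block and long_rest below 0.1 N and contact force between long_block and short_rest below 0.1 N and contact force between long_block and station below 0.1 N and contact force between long_block and short_block below 0.1 N and x of lens in the frame of long_block above 0.04 m and height (world z) of long_block above 0.1 m and distance of each of short_block, button_a, button_b, corner_guard, coupler_slide, spring_hook, screwdriver from where it was at the start of the episode below 0.02 m); the arm keeps its last pose, push and grip.
It fails at once if the long block is tipped by more than 0.35 rad (angle between long_block's own z axis and vertical above 0.35 rad).
It fails at once if the camera is touched by arm, fingers or block (contact force between any of the arm, the fingers, long_block and station above 1 N).
It fails at once if another thing is moved from its place (distance of any of short_block, button_a, button_b, corner_guard, coupler_slide, spring_hook, screwdriver from where it was at the start of the episode above 0.02 m).
It also fails if it takes over 59 s, if anything falls off the work surface, if the arm or the gripper's body presses on something with over 40 N, if the wrist force passes 120 N, or if a joint passes its speed limit or range.

ROBOT

A 6-joint arm with a two-finger parallel gripper is mounted at the origin on the work surface. World frame = base frame: x ahead of the robot, y to its left, z up, the work surface at z = 0. Lengths are in mm, angles in degrees, forces in N, time in s.
With the tool pointing down it reaches from about 350 to 725 mm from the base axis. Payload 6 kg.
Tool frame: the origin (TCP) lies on the centre line of the jaws, within the pads' length; the fingertips stand 14 mm ahead of it and the grasp point (between the pads) lies 5 mm behind it; z points along the fingers, y is the line along which they close (so a half turn about z gives the same grasp; the last joint's range is limited). The gripper opens to 85 mm and grips with 20 to 120 N. Pads are 22 mm wide; open, the fingers measure 114 mm over their backs; the gripper's body (76 mm by 85 mm) begins 54 mm behind the grasp point. The pads swing forward as they close: fully open they stand 13 mm farther back than shut.
Start: joints at [-50.036, 2.303, 4.859, 0, -92.561, -19.12], TCP at [213.505, -560.706, 245.261] pointing down, gripper open.
Joint ranges: [-146.85, 146.85], [-73.84, 115.35], [-62.03, 85.46], [-188.31, 113.3], [-161.28, -10.13], [-171.36, 171.36]. Speed limits (degrees/s): [147.25, 147.25, 172.46, 180, 180, 180].

INTERFACE

Orientations are given as [roll, pitch, yaw] about the fixed x, y, z axes, in that order (R = Rz(yaw) Ry(pitch) Rx(roll)).
In Python, from cell import sensors, eyes, r gives the robot as it stands.
- The arm moves only by the tool apply_moves, never from a script. Its argument "plan" is text: rows parted by semicolons, each of 4 numbers parted by spaces: the shift along the tool's x, y, z in cm, then the turn about the tool's z in degrees. A call has 1 to 8 rows; each row shifts and turns the commanded pose from where the row before left it, along the tool's axes as they then stand; what a row does not reach is not made up. A row lasts 1/8 s, in which the tool goes at most 62.5 mm and 10.7 degrees, less where a joint would pass 70% of its speed; a pose out of reach is approached as far as the arm can. A call is refused whole if a number of a shift passes 6.25 or a number of a turn 10.7, either way. A call with a gripper value outside its range is refused whole. "gripper" is the opening, from 0 (shut) to 1 (fully open), set as the call begins (left out, the last holds). The fingers move at their own pace and stop on an object; "force" is the grip in N (left out, the last holds). Time passes only in rows, so rows that do not move let the fingers close. It gives the time, the measured TCP pose, the force, the opening and the grip force at its end, in the units of the state.
- sensors.get_obs(): the state, without advancing time (a new reading comes with each control period).
- eyes.read_camera(name): name is "scene" or "top" or "wrist"; returns a dict with "frame" (384x512x3 uint8, blue, green, red), "intrinsics" (3x3 intrinsics, pixels), "position" and "rotation" of the camera in the world. Camera axes: x right, y up, looking along -z (the intrinsics and any distortion apply to the point x, -y, -z); pixel columns grow to the right and rows downward; lengths in mm; the calibration is good to about 2 mm. A picture is of the moment at which its call begins. There is no depth.
- r.finish_job(): hands the job in; it is judged then, once.
The state is a dict: "time_s": time; "joint_pos": joint angles; "joint_velocities": joint speeds; "joint_torque": joint torques, N m; "eef_pos": TCP position; "ee_rot": TCP orientation; "force": force on the tool from outside, world axes, zero at the start; "wrist_torque": the same for the moment, N m; "gripper_width": finger opening in mm; "gripper_force": force on a finger pad.
Only numpy, scipy, OpenCV 4.12 (cv2) and the standard library are available. Lean on these libraries where they do the work, as an engineer would, in place of code of your own. Each camera call takes 0.05 s, during which the arm holds its last target. There are 200 camera calls.

## Working session

There is one attempt and no reset: what is moved stays moved. The work goes in short steps, Python scripts to look and compute and a tool call to move; the robot and the scene stay as the last step left them, time stands still between calls to the robot, and variables do not carry over. Pictures are saved under pics/ and viewed, at most 10 in all, crops included, and the job is handed in when it is done.

Besides the shell and the picture viewer there is one more tool, called after "Request:" by a JSON object that holds its "name" and its "arguments". apply_moves: Moves the arm, as the interface text tells. Its arguments: {"type":"object","properties":{"plan":{"type":"string"},"gripper":{"type":"number"},"force":{"type":"number"}},"required":["plan"]}

```bash
mkdir -p pics; cat > h.py <<'E'
import numpy as np, cv2, pickle
from cell import sensors, eyes, r
def snap(n,tag):
    c=eyes.read_camera(n); cv2.imwrite(f'pics/{tag}.png',c['frame']); pickle.dump(c,open(f'pics/{tag}.pkl','wb')); return c
def load(tag): return pickle.load(open(f'pics/{tag}.pkl','rb'))
def ray(c,u,v):
    d=np.linalg.inv(np.array(c['intrinsics']))@[u,v,1]; d=np.array([d[0],-d[1],-d[2]])
    return np.array(c['position'],float),np.array(c['rotation'])@d
def onz(c,u,v,z):
    p,d=ray(c,u,v); return p+d*(z-p[2])/d[2]
def proj(c,P):
    q=np.array(c['rotation']).T@(np.array(P,float)-c['position']); q=np.array([q[0],-q[1],-q[2]])
    w=np.array(c['intrinsics'])@q; return w[:2]/w[2]
E
python3 - <<'E'
from h import *
for n in('top','scene'):
    c=snap(n,n+'0'); print(n,c.keys(),c['position'],np.round(c['rotation'],3).tolist(),c['intrinsics'])
a=cv2.imread('pics/top0.png');cv2.imwrite('pics/top0b.png',cv2.resize(a,(800,600)))
a=cv2.imread('pics/scene0.png');cv2.imwrite('pics/scene0b.png',cv2.resize(a,(800,600)))
print(sensors.get_obs())
E
```

```text
top dict_keys(['frame', 'intrinsics', 'position', 'rotation']) [ 365.36451402   18.92023984 1091.27252288] [8.482, -0.273, -89.101] [[350.83052708   0.         257.57383212]
 [  0.         350.83052708 200.9598415 ]
 [  0.           0.           1.        ]]
scene dict_keys(['frame', 'intrinsics', 'position', 'rotation']) [1542.05030251  -26.98997343  925.68992847] [51.496, -0.37, 88.013] [[475.10190149   0.         257.34060156]
 [  0.         475.10190149 197.65421478]
 [  0.           0.           1.        ]]
{'time_s': 0.1, 'joint_pos': array([-5.00363961e+01,  2.33718596e+00,  4.80584124e+00, -2.44129349e-02,
       -9.25606411e+01, -1.91205617e+01]), 'joint_velocities': array([ 0.07016956, -0.12365173,  0.23049049,  0.01682179,  0.07552073,
        0.0870935 ]), 'joint_torque': array([-6.33088028e-03, -3.69345474e+01,  3.48282838e+01,  6.95180744e+00,
       -4.50866675e-03,  1.24454576e-05]), 'eef_pos': array([ 213.47046145, -560.44345315,  244.33450954]), 'ee_rot': array([ 1.79905100e+02, -7.08580562e-03, -1.59155881e+02]), 'force': array([ 0.13325053,  0.32847356, -0.01682219]), 'wrist_torque': array([ 0.01954431, -0.02027782, -0.02427322]), 'gripper_force': 0.0, 'gripper_width': 85.35719590192723}
```

View pics/top0b.png

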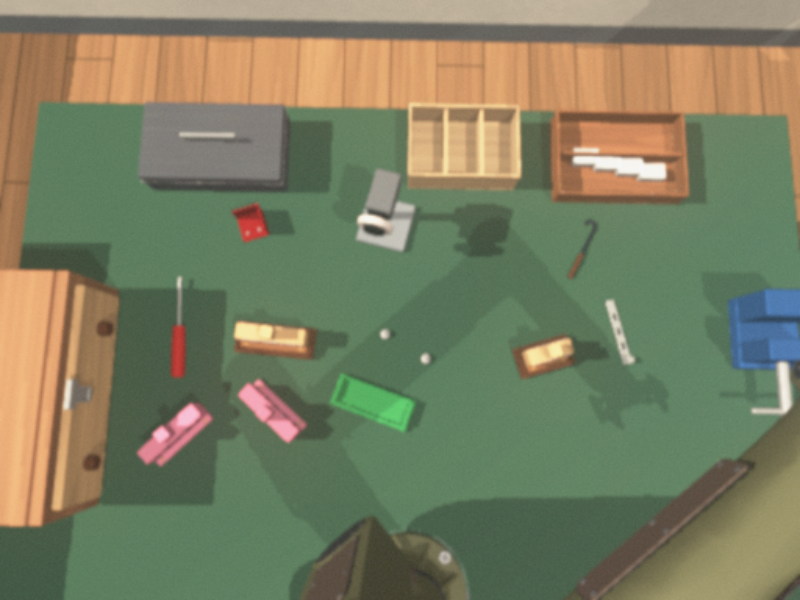

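View pics/scene0b.png

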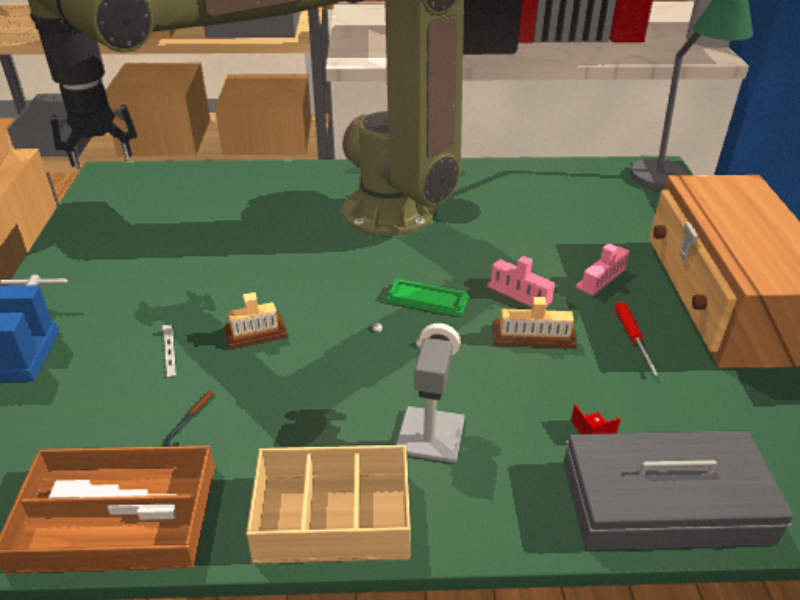

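```bash
cat >> h.py <<'E'
from scipy.spatial.transform import Rotation as R
_l=load
def fix(c):
    if np.array(c['rotation']).ndim==1: c['rotation']=R.from_euler('xyz',c['rotation'],degrees=True).as_matrix()
    return c
def load(t): return fix(_l(t))
E
python3 - <<'E'
from h import *
t=load('top0');s=load('scene0')
def crop(c,x,y,w,h,k=6): return cv2.resize(c['frame'][y:y+h,x:x+w],None,fx=k,fy=k,interpolation=cv2.INTER_CUBIC)
A=crop(t,140,195,66,48); B=crop(s,310,185,66,48);C=crop(t,220,105,66,60);D=crop(s,250,200,66,60)
out=np.zeros((600,800,3),np.uint8)
out[:288,:396]=A;out[:288,400:796]=B
out[292:600,:396]=C[:308];out[292:600,400:796]=D[:308]
cv2.imwrite('pics/crops.png',out)
print(proj(t,[0,0,0]),onz(t,177,214,60),onz(s,538*.64,310*.64,80))
E
```

```text
[260.3038344  379.74627131] [476.39238671 253.66315274  60.        ] [489.86817524 263.79447068  80.        ]
```

View pics/crops.png

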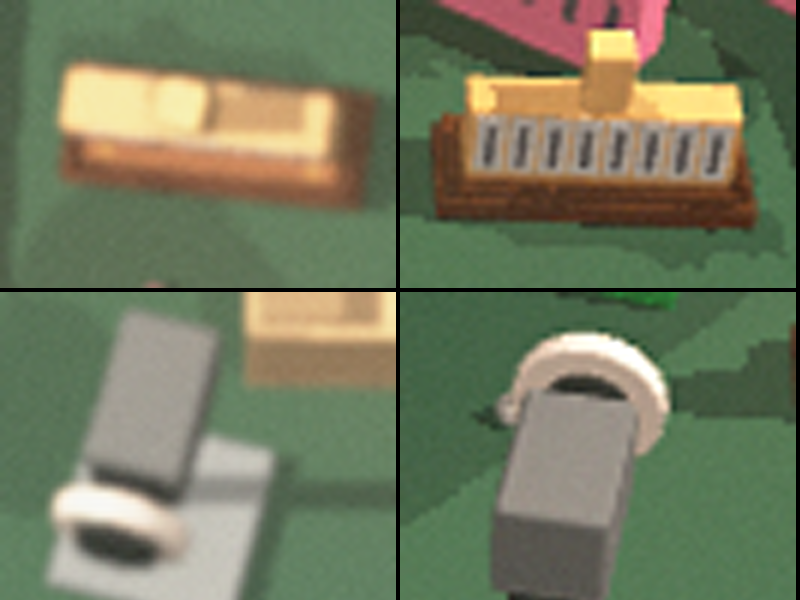

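```bash
cat > m.py <<'E'
from h import *
t=load('top0');s=load('scene0')
off={'A':(140,195,0,0),'B':(310,185,400,0),'C':(220,105,0,292),'D':(250,200,400,292)}
def px(k,x,y): a=off[k]; return (x-a[2]+.5)/6-.5+a[0],(y-a[3]+.5)/6-.5+a[1]
def tri(p,q):
    a,d=ray(t,*p);b,e=ray(s,*q);d=d/np.linalg.norm(d);e=e/np.linalg.norm(e)
    k=np.linalg.lstsq(np.c_[d,-e],b-a,rcond=None)[0];P,Q=a+d*k[0],b+e*k[1];return ((P+Q)/2).round(1),np.linalg.norm(P-Q).round(1)
def az(a,b): d=b-a;return np.degrees(np.arctan2(d[1],d[0])).round(1)
E
python3 - <<'E'
from m import *
print('stub top',onz(t,*px('A',186,103),94),onz(s,*px('B',613,43),94),tri(px('A',186,103),px('B',613,43)))
f=lambda k,c,z,*p:[onz(c,*px(k,*q),z) for q in p]
for nm,k,c,z,p,q in [('bar far',  'A',t,60,(70,65),(338,95)),('bar near','A',t,60,(62,132),(332,155)),('rest near','A',t,0,(62,178),(362,207)),('reed scene top','B',s,60,(470,117),(740,127)),('rest scene bot','B',s,0,(436,215),(754,226))]:
    a,b=f(k,c,z,p,q);print(nm,a.round(),b.round(),az(a,b),np.linalg.norm(a-b).round())
print('ring',onz(t,*px('C',119,526),160),tri(px('C',119,526),px('D',590,400)))
for nm,k,z,p,q in [('base R','C',6,(272,450),(240,600)),('body L','C',185,(128,312),(85,462)),('body R','C',185,(217,333),(183,480)),('body back','C',185,(128,312),(217,333)),('body front','C',185,(85,462),(183,485)),('ring','C',160,(53,500),(187,545))]:
    a,b=f(k,t,z,p,q);print(nm,a.round(),b.round(),az(a,b),np.linalg.norm(a-b).round())
for nm,z,p,q in [('bodyL',185,(527,393),(497,515)),('bodyR',185,(637,400),(610,530)),('bodyback',185,(497,515),(610,530)),('front',185,(527,393),(637,402))]:
    a,b=f('D',s,z,p,q);print('S',nm,a.round(),b.round(),az(a,b),np.linalg.norm(a-b).round())
E
```

```text
stub top [478.89518659 264.55764982  94.        ] [476.96885866 266.60479682  94.        ] (array([478.8, 265.2,  95.3]), np.float64(1.8))
bar far [501. 331.  60.] [488. 198.  60.] -95.5 133.0
bar near [467. 333.  60.] [458. 200.  60.] -94.0 133.0
rest near [449. 350.   0.] [437. 194.   0.] -94.6 156.0
reed scene top [489. 199.  60.] [500. 328.  60.] 85.1 129.0
rest scene bot [492. 188.   0.] [504. 343.   0.] 85.4 156.0
ring [663.0031093   69.09228131 160.        ] (array([662.4,  68.1, 161.6]), np.float64(1.8))
base R [756.  -4.   6.] [673.  12.   6.] 169.2 85.0
body L [756.  66. 185.] [684.  84. 185.] 166.1 73.0
body R [746.  26. 185.] [677.  40. 185.] 168.5 71.0
body back [756.  66. 185.] [746.  26. 185.] -102.9 42.0
body front [684.  84. 185.] [675.  40. 185.] -102.7 45.0
ring [675. 100. 160.] [655.  38. 160.] -108.2 65.0
S bodyL [684.  40. 185.] [755.  24. 185.] -12.3 72.0
S bodyR [690.  83. 185.] [764.  66. 185.] -12.6 76.0
S bodyback [755.  24. 185.] [764.  66. 185.] 77.4 43.0
S front [684.  40. 185.] [691.  83. 185.] 81.3 44.0
```

```bash
cat >> h.py <<'E'
def delta(target,yaw=None):
    o=sensors.get_obs(); M=R.from_euler('xyz',o['ee_rot'],degrees=True)
    print('t',o['time_s'],'tcp',o['eef_pos'].round(1),o['ee_rot'].round(2),'w',round(o['gripper_width'],1),'F',o['force'].round(1))
    if yaw is not None:
        turn=(o['ee_rot'][2]-yaw+180)%360-180; print('turn',round(turn,2)); M=R.from_euler('xyz',[180,0,yaw],degrees=True)
    d=M.inv().apply(np.array(target)-o['eef_pos'])/10; print('tool cm after turn',d.round(3),'len',np.linalg.norm(d).round(2))
E
python3 -c "
from h import *
delta([478,265.5,220],175.2)"
```

```text
t 0.1 tcp [ 213.5 -560.4  244.3] [ 1.7991e+02 -1.0000e-02 -1.5916e+02] w 85.4 F [ 0.1  0.3 -0. ]
turn 25.64
tool cm after turn [-19.449  84.518   2.433] len 86.76
```

Request:
{"name": "apply_moves", "arguments": {"plan": "0 0 0 8.5;0 0 0 8.5;0 0 0 8.6;0 0 0 0", "gripper": 1}}

```text
time_s: 0.6
eef_pos: [213.5, -560.6, 244.8]
ee_rot: [180.0, -0.0, 175.3]
force: [-0.0, 0.9, -1.1]
gripper_width: 85.7
gripper_force: 0.0
```

Request:
{"name": "apply_moves", "arguments": {"plan": "-1.2 5.2 0 0;-1.2 5.2 0 0;-1.2 5.2 0 0;-1.2 5.2 0 0;-1.2 5.2 0 0;-1.2 5.2 0 0;-1.2 5.2 0 0;-1.2 5.2 0 0"}}

```text
time_s: 1.6
eef_pos: [343.7, -152.5, 245.4]
ee_rot: [180.0, 0.1, 175.4]
force: [-0.5, -0.5, 0.9]
gripper_width: 85.6
gripper_force: 0.0
```

Request:
{"name": "apply_moves", "arguments": {"plan": "-1.2 5.2 0 0;-1.2 5.2 0 0;-1.2 5.2 0 0;-1.2 5.2 0 0;-1.2 5.2 0 0;-1.2 5.2 0 0;-0.6 2.6 0 0;0 0 0 0"}}

```text
time_s: 2.6
eef_pos: [449.3, 177.5, 244.2]
ee_rot: [-179.9, -0.1, 175.5]
force: [-0.4, -0.2, -0.4]
gripper_width: 85.5
gripper_force: 0.0
```

```bash
python3 -c "
from h import *
delta([478,265.5,220],175.2)
c=snap('wrist','w0');c=fix(c);print(c['position'],proj(c,[478,265.5,94]))
cv2.imwrite('pics/w0b.png',cv2.resize(c['frame'],(800,600)))"
```

```text
t 2.6 tcp [449.3 177.5 244.2] [-1.7992e+02 -1.0000e-01  1.7553e+02] w 85.5 F [-0.4 -0.2 -0.4]
turn 0.33
tool cm after turn [-2.122  9.007  2.423] len 9.57
[381.33826833 182.88161299 372.29635504] [352.7253049 205.3069197]
```

View pics/w0b.png

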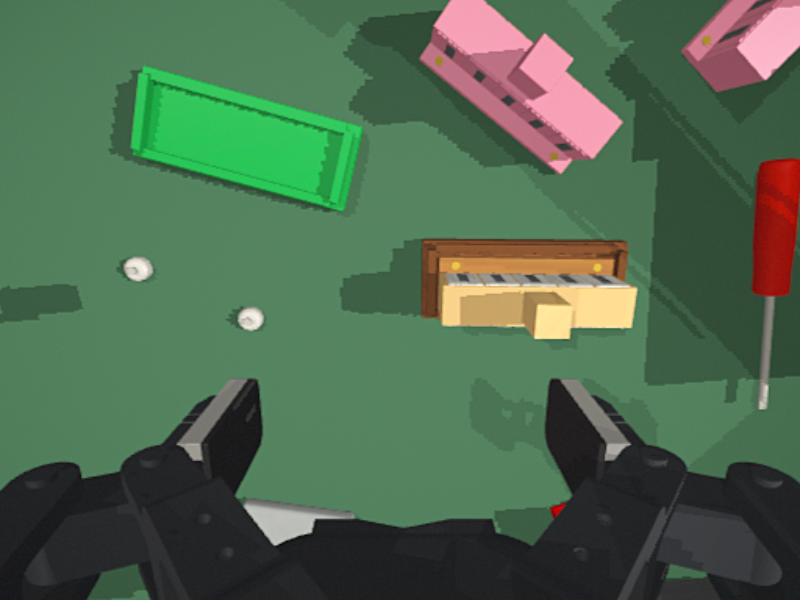

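```bash
python3 -c "
from h import *
c=load('w0');k=1/1.5625
print(onz(c,552.5*k,321*k,94))
for z,p,q in((60,(443,326),(634,328)),(60,(441,286),(636,288)),(0,(423,240),(627,241))):
    a,b=onz(c,p[0]*k,p[1]*k,z),onz(c,q[0]*k,q[1]*k,z);d=b-a;print(a.round(1),b.round(1),np.degrees(np.arctan2(d[1],d[0])).round(2),np.linalg.norm(d).round(1))
delta([478,265.5,110],175.3)"
```

```text
[478.19831937 266.33151918  94.        ]
[487.8 201.6  60. ] [499.4 332.4  60. ] 84.92 131.3
[459.5 201.8  60. ] [471.  332.2  60. ] 84.94 130.9
[436.6 193.6   0. ] [449.7 352.    0. ] 85.25 158.9
t 2.65 tcp [449.2 176.6 244.7] [-1.7994e+02 -6.0000e-02  1.7545e+02] w 85.5 F [-0.1  0.6 -0.1]
turn 0.15
tool cm after turn [-2.139  9.096 13.473] len 16.4
```

Request:
{"name": "apply_moves", "arguments": {"plan": "-1.1 4.6 0 0.3;-1.1 4.6 0 0;0 0 5 0;0 0 5 0;0 0 2.5 0;0 0 0 0;0 0 0 0"}}

```text
time_s: 3.52
eef_pos: [480.0, 265.9, 122.5]
ee_rot: [179.9, 0.1, 175.0]
force: [-0.6, 0.7, 0.2]
gripper_width: 85.4
gripper_force: 0.0
```

```bash
python3 -c "
from h import *
delta([478.7,266.3,78],175.1)"
```

```text
t 3.525 tcp [480.  265.9 122.5] [1.7990e+02 1.3000e-01 1.7496e+02] w 85.4 F [-0.6  0.7  0.2]
turn -0.14
tool cm after turn [0.134 0.026 4.447] len 4.45
```

Request:
{"name": "apply_moves", "arguments": {"plan": "0.1 0 2.2 0;0 0 2.2 0;0 0 0 0;0 0 0 0"}}

```text
time_s: 4.03
eef_pos: [479.1, 266.6, 78.6]
ee_rot: [179.9, 0.1, 175.0]
force: [0.4, -0.4, 0.2]
gripper_width: 85.1
gripper_force: 0.0
```

Request:
{"name": "apply_moves", "arguments": {"plan": "0 0 0 0;0 0 0 0;0 0 0 0;0 0 0 0;0 0 0 0;0 0 0 0;0 0 0 0;0 0 0 0", "gripper": 0, "force": 60}}

```text
time_s: 5.03
eef_pos: [478.4, 266.4, 76.6]
ee_rot: [180.0, 0.0, 175.0]
force: [-0.1, 2.0, 2.4]
gripper_width: 21.0
gripper_force: 59.5
```

Request:
{"name": "apply_moves", "arguments": {"plan": "0 0 -0.5 0;0 0 -1 0;0 0 -2 0;0 0 -2.5 0;0 0 -2.5 0;0 0 -2.5 0;0 0 -1 0;0 0 0 0"}}

```text
time_s: 6.02
eef_pos: [478.2, 266.2, 196.4]
ee_rot: [180.0, -0.0, 174.9]
force: [-0.4, 0.3, -4.4]
gripper_width: 21.1
gripper_force: 59.0
```

```bash
python3 -c "
from h import *
delta([575,88.5,197.5],175)
c=fix(snap('wrist','w1'));s=snap('scene','s1')
o=np.hstack([c['frame'][150:384,150:450],cv2.resize(s['frame'][100:280,240:440],(300,270))[:234]]);cv2.imwrite('pics/w1b.png',o)"
```

```text
t 6.025 tcp [478.2 266.2 196.4] [179.97  -0.   174.94] w 21.1 F [-0.4  0.3 -4.4]
turn -0.06
tool cm after turn [-11.191 -16.86   -0.105] len 20.24
```

View pics/w1b.png

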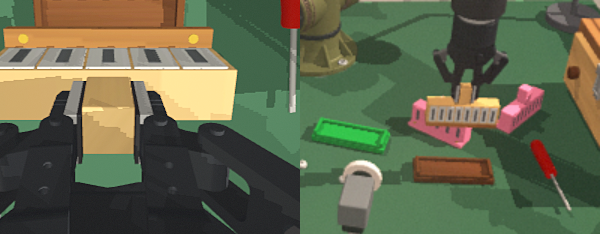

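Request:
{"name": "apply_moves", "arguments": {"plan": "0 0 0 -4;0 0 0 -8.6;0 0 0 -8.6;0 0 0 -8.6;0 0 0 -8.6;0 0 0 -8.6;0 0 0 -8.6;0 0 0 -8.6"}}

```text
time_s: 7.12
eef_pos: [477.7, 265.8, 194.7]
ee_rot: [179.9, -0.1, -120.6]
force: [-0.3, -0.6, -3.7]
gripper_width: 21.1
gripper_force: 58.9
```

Request:
{"name": "apply_moves", "arguments": {"plan": "0 0 0 -8.6;0 0 0 -8.6;0 0 0 -8.6;0 0 0 -8.6;0 0 0 -8.6;0 0 0 -8.6;0 0 0 -8.6;0 0 0 -8.6"}}

```text
time_s: 8.12
eef_pos: [477.8, 265.9, 194.7]
ee_rot: [179.9, 0.0, -51.8]
force: [0.1, 0.8, -2.7]
gripper_width: 21.2
gripper_force: 58.9
```

Request:
{"name": "apply_moves", "arguments": {"plan": "0 0 0 -8.6;0 0 0 -8.6;0 0 0 -8.6;0 0 0 -8.6;0 0 0 -5.1;0 0 0 0;0 0 0 0;0 0 0 0"}}

```text
time_s: 9.12
eef_pos: [478.1, 266.1, 196.0]
ee_rot: [180.0, 0.0, -12.6]
force: [0.2, 0.0, -2.8]
gripper_width: 21.1
gripper_force: 58.9
```

```bash
python3 -c "
from h import *
delta([575,88.5,197],-12.5)"
```

```text
t 9.125 tcp [478.1 266.1 196. ] [ 1.7998e+02  2.0000e-02 -1.2610e+01] w 21.1 F [ 0.2  0.  -2.8]
turn -0.11
tool cm after turn [13.3   15.243 -0.096] len 20.23
```

Request:
{"name": "apply_moves", "arguments": {"plan": "1 1.5 0 0;1.5 2.5 0 0;2 3 0 0;2 3 -0.1 0;2 2.5 0 0;1.8 1.7 0 0;1 1 0 0;0 0 0 0"}}

```text
time_s: 10.12
eef_pos: [555.7, 92.3, 197.1]
ee_rot: [180.0, 0.0, -12.7]
force: [-0.2, -0.2, -3.0]
gripper_width: 21.2
gripper_force: 59.1
```

```bash
python3 -c "
from h import *
delta([575,88.5,197],-12.5)
t=snap('top','t2');s=snap('scene','s2')
o=np.hstack([cv2.resize(t['frame'][100:200,200:300],(400,400),interpolation=2),cv2.resize(s['frame'][150:250,230:330],(400,400),interpolation=2)]);cv2.imwrite('pics/t2b.png',o)"
```

```text
t 10.125 tcp [555.7  92.3 197.1] [ 1.7999e+02  2.0000e-02 -1.2650e+01] w 21.2 F [-0.2 -0.2 -3. ]
turn -0.15
tool cm after turn [ 1.97  -0.047  0.008] len 1.97
```

View pics/t2b.png

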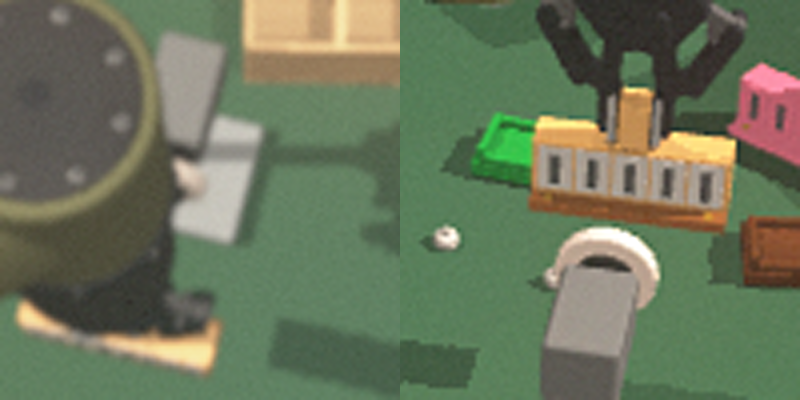

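Request:
{"name": "apply_moves", "arguments": {"plan": "0.4 0 0 0;0.7 0 0 0;0.6 0 0 -0.1;0.2 0 0 0;0 0 0 0;0 0 0 0;0 0 0 0;0 0 0 0"}}

```text
time_s: 11.22
eef_pos: [574.0, 89.1, 197.4]
ee_rot: [-180.0, -0.0, -12.5]
force: [0.6, -0.8, -2.5]
gripper_width: 20.9
gripper_force: 59.1
```

Request:
{"name": "apply_moves", "arguments": {"plan": "0 0 0 0;0 0 0 0;0 0 0 0;0 0 0 0;0 0 0 0;0 0 0 0;0 0 0 0;0 0 0 0"}}

```text
time_s: 12.22
eef_pos: [574.0, 89.1, 197.3]
ee_rot: [-180.0, 0.0, -12.5]
force: [-0.3, 0.1, -2.0]
gripper_width: 21.1
gripper_force: 59.1
```

Request:
{"name": "apply_moves", "arguments": {"plan": "0 0 0 0;0 0 0 0;0 0 0 0;0 0 0 0;0 0 0 0;0 0 0 0;0 0 0 0;0 0 0 0"}}

```text
time_s: 13.22
eef_pos: [574.0, 89.1, 197.3]
ee_rot: [-180.0, 0.0, -12.5]
force: [0.6, 0.6, -2.6]
gripper_width: 20.9
gripper_force: 59.1
```

```bash
python3 -c "
from h import *
delta([575,88.5,197],-12.5)
s=fix(snap('scene','s3'))
x=sensors.get_obs()['eef_pos']
P=x+[0,0,-64.6]
print('stubtop',proj(s,P+[0,0,82]),'lens',proj(s,[663,69,160]))
e=R.from_euler('z',167.5,degrees=True).as_matrix()
for q in([-14,-65,48],[-14,65,48],[-26,-65,0],[-26,65,0]): print(q,(proj(s,P+e@q)-[230,150])*6)
cv2.imwrite('pics/s3b.png',cv2.resize(s['frame'][150:250,230:330],(600,600),interpolation=2))"
```

```text
t 13.225 tcp [574.   89.1 197.3] [-1.800e+02  1.000e-02 -1.246e+01] w 20.9 F [ 0.6  0.6 -2.6]
turn 0.04
tool cm after turn [0.11  0.039 0.028] len 0.12
stubtop [288.08049707 178.69465759] lens [281.97671657 218.21370293]
[-14, -65, 48] [492.94753259 273.74731079]
[-14, 65, 48] [190.08374064 237.99160462]
[-26, -65, 0] [481.59207443 378.41015271]
[-26, 65, 0] [183.92136202 341.72861342]
```

View pics/s3b.png

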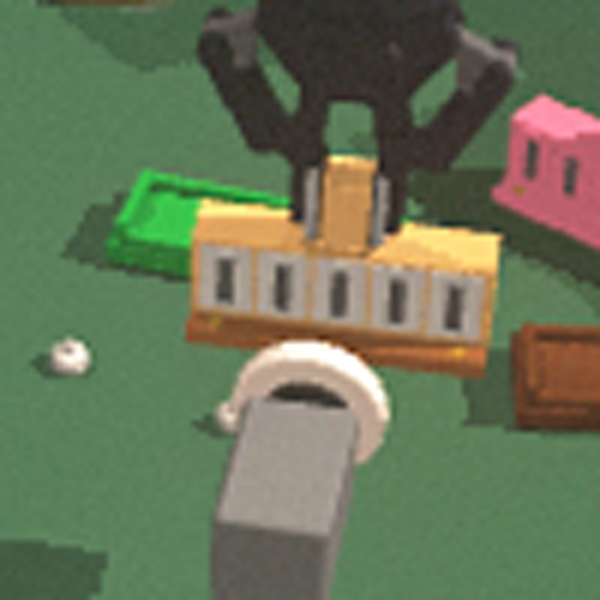

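Request:
{"name": "apply_moves", "arguments": {"plan": "-0.5 0 0 0;-1.5 0 0 0;-2 0 0 0;-1.5 0 0 0;-0.5 0 0 0;0 0 0 4;0 0 0 8;0 0 0 8"}}

```text
time_s: 14.28
eef_pos: [515.3, 102.1, 197.4]
ee_rot: [-180.0, -0.0, -32.7]
force: [-0.4, 0.3, -2.9]
gripper_width: 21.3
gripper_force: 59.0
```

Request:
{"name": "apply_moves", "arguments": {"plan": "0 0 0 8;0 0 0 8;0 0 0 8;0 0 0 8;0 0 0 8;0 0 0 8;0 0 0 8;0 0 0 8"}}

```text
time_s: 15.28
eef_pos: [515.3, 102.0, 197.3]
ee_rot: [-180.0, 0.0, -96.7]
force: [0.1, 0.2, -3.6]
gripper_width: 21.0
gripper_force: 59.0
```

Request:
{"name": "apply_moves", "arguments": {"plan": "0 0 0 8;0 0 0 8;0 0 0 8;0 0 0 8;0 0 0 8;0 0 0 8;0 0 0 8;0 0 0 8"}}

```text
time_s: 16.27
eef_pos: [515.3, 102.0, 197.3]
ee_rot: [180.0, 0.0, -160.7]
force: [-0.4, 0.1, -3.1]
gripper_width: 21.1
gripper_force: 59.0
```

Request:
{"name": "apply_moves", "arguments": {"plan": "0 0 0 8;0 0 0 8;0 0 0 8;0 0 0 6;0 0 0 2;0 0 0 0;0 0 0 0;0 0 0 0"}}

```text
time_s: 17.27
eef_pos: [515.4, 102.0, 197.3]
ee_rot: [180.0, -0.0, 167.6]
force: [0.4, 0.3, -2.6]
gripper_width: 21.1
gripper_force: 59.0
```

```bash
python3 -c "
from h import *
delta([575,88.5,197],167.5)"
```

```text
t 17.275 tcp [515.4 102.  197.3] [180.    -0.   167.58] w 21.1 F [ 0.4  0.3 -2.6]
turn 0.08
tool cm after turn [-6.109 -0.032  0.031] len 6.11
```

Request:
{"name": "apply_moves", "arguments": {"plan": "-0.5 0 0 0;-1.2 0 0 0;-1.6 0 0 0;-1.4 0 0 0;-0.9 0 0 0;-0.5 0 0 0;0 0 0 0;0 0 0 0"}}

```text
time_s: 18.27
eef_pos: [574.8, 89.0, 197.4]
ee_rot: [180.0, 0.0, 167.6]
force: [-0.3, 0.0, -3.0]
gripper_width: 21.1
gripper_force: 59.0
```

Request:
{"name": "apply_moves", "arguments": {"plan": "0 0 0 0;0 0 0 0;0 0 0 0;0 0 0 0;0 0 0 0;0 0 0 0;0 0 0 0;0 0 0 0"}}

```text
time_s: 19.27
eef_pos: [575.0, 88.8, 197.3]
ee_rot: [180.0, -0.0, 167.5]
force: [0.0, -0.1, -2.9]
gripper_width: 21.0
gripper_force: 59.0
```

```bash
python3 -c "
from h import *
delta([575,88.5,197],167.5)
s=fix(snap('scene','s4'))
cv2.imwrite('pics/s4b.png',cv2.resize(s['frame'][150:250,230:330],(600,600),interpolation=2))"
```

```text
t 19.275 tcp [575.   88.8 197.3] [ 1.8000e+02 -1.0000e-02  1.6754e+02] w 21.0 F [ 0.  -0.1 -2.9]
turn 0.04
tool cm after turn [-0.008 -0.033  0.027] len 0.04
```

View pics/s4b.png

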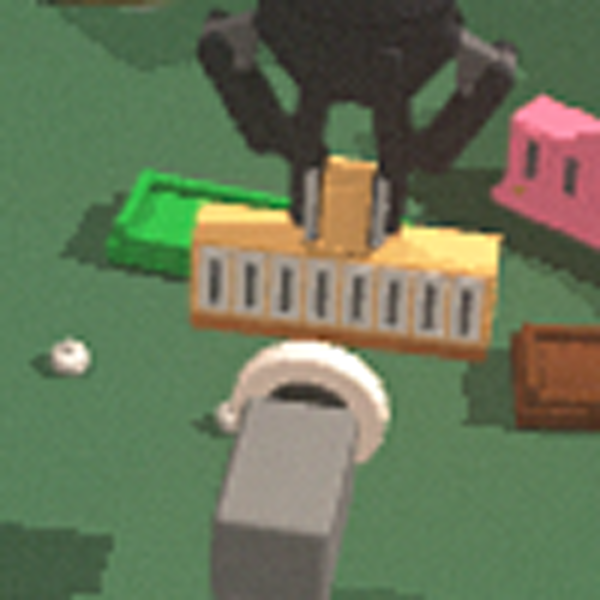

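The picture shows the eight narrow plates facing the lens. The block is level, still gripped, and centred in front of the camera, with its stub top near (350,170) in the crop.

```bash
python3 -c "
from cell import r
print(r.finish_job())"
```

```text
the job is handed in; nothing more can be done
None
```

I handed the job in at about 19 s; no verdict came back. The long block's ledge face was held still about 90 mm from the lens for over two seconds. The block was then half-turned about 60 mm further back and returned, and it is still gripped and level with the eight-plate face to the lens.

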